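# Tip the standing parts carton into the empty bay and book it in

## Robot

A 6-joint arm with a two-finger parallel gripper is mounted at the origin on the work surface. World frame = base frame: x ahead of the robot, y to its left, z up, the work surface at z = 0. Lengths are in m, angles in rad, forces in N, time in s.
With the tool pointing down it reaches from about 0.325 to 0.9 m from the base axis. Payload 6.1 kg.
Tool frame: the origin (TCP) lies midway between the tips of the shut fingers; the grasp point (between the pads) lies 19 mm behind it; x points along the fingers, y is the direction in which the jaws open and shut, and the axes are right-handed (so a half turn about x gives the same grasp; the last joint's range is limited). The gripper opens to 85 mm and grips with 20 to 120 N. Pads are 22 mm wide; open, the fingers measure 114 mm over their backs; the gripper's body (76 mm by 85 mm) begins 54 mm behind the grasp point. The pads swing forward as they close: fully open they stand 13 mm farther back than shut.
Start: joints at [1.118, 0.22, 1.526, -0, 1.395, -0.126], TCP at [0.201, 0.592, 0.231] pointing down, gripper open.
Joint ranges: [-2.98, 2.98], [-0.91, 2.08], [0.09, 2.57], [-1.24, 4.39], [0.2, 2.65], [-2.68, 2.68]. Speed limits (rad/s): [2.57, 2.57, 3.01, 3.14, 3.14, 3.14].

## Interface

Orientations are given as [roll, pitch, yaw] about the fixed x, y, z axes, in that order (R = Rz(yaw) Ry(pitch) Rx(roll)).
In Python, from plant import movep, move_l, set_joints, gripper_to, hold, inverse_kinematics, observe, get_image, get_calibration, Unreachable, job_done gives the robot as it stands. Calls block until the motion is done:
- movep(position, orientation): joint-space move of the TCP to a pose.
- move_l(position, feed=0.15, rotation=None, max_force=None): straight line of the TCP; rotation=None keeps the orientation; feed is the mean speed in m/s. With max_force (N) it stops when the force on the tool has changed by that much, and returns True; else False.
- set_joints(angles): joint-space move.
- gripper_to(opening, f_grip=None): finger opening in m; f_grip is the grip in N (None keeps the last); returns when the fingers have stopped.
- hold(seconds).
- inverse_kinematics(position, orientation): joint angles nearest the present ones, or None.
- observe(): the state.
- get_image(name): name is "side" or "top"; returns (picture, depth): 480x640x3 uint8, red, green, blue; 480x640 float32, m along the optical axis (not along the pixel's ray), 0 where there is no reading.
- get_calibration(name): a dict with "intrinsics" (3x3 intrinsics, pixels), "world_from_camera" (4x4, takes a point from camera to world coordinates). Camera axes: x right, y down, z forward; pixel columns grow to the right and rows downward; lengths in m; the calibration is good to about 2 mm. A picture is of the moment at which its call begins. get_calibration takes no time and is no camera call.
A pose or a line that the arm cannot do raises Unreachable and nothing moves.
- job_done(): hands the job in, once; it reports no verdict.
The state is a dict: "time_s": time; "q": joint angles; "joint_velocities": joint speeds; "joint_torque": joint torques, N m; "eef_pos": TCP position; "tcp_rot": TCP orientation; "ft_force": force on the tool from outside, world axes, zero at the start; "torque": the same for the moment, N m; "opening": finger opening in m.
Only numpy, scipy, OpenCV 4.12 (cv2) and the standard library are available. Lean on these libraries where they do the work, as an engineer would, in place of code of your own. Each camera call takes 0.05 s, during which the arm holds its last target. There are 200 camera calls.

## Task

Push the tall standing carton over, high up near its top, so that it falls into the empty taped bay and lies flat there, wholly within the outer edge of the tape, with a label up. Then press the round button all the way down to book it in, and let go. Only push the carton, do not grip, lift or ram it, and leave the carton in the other bay and everything else on the bench where it is.

Things in the scene. Friction and masses are not known exactly. Their poses are not given: they have to be found in the camera images.
- carton: the tall brown cardboard carton standing upright across the border between the two taped bays. 55 mm thick (its x), 90 mm wide (its y), 160 mm tall (its z, up). Origin at the centre of its underside. A white label on each of its two broad 90 x 160 mm faces (+x and -x sides): either may end up on top. 0.4 to 0.85 kg, evenly filled
- carton_mid (a point): the middle of that carton, 80 mm above its underside. Pushed on a broad face about 125 mm above the bench, the carton tips about its far lower edge without sliding and falls by itself once it leans some 20 degrees (about 45 mm of travel at that height)
- foot_a (a point): midpoint of the thickness at the carton's lower edge, +y end (0, 45, 0 mm in the carton's frame)
- foot_b (a point): the same at the lower edge, -y end (0, -45, 0 mm)
- head_a (a point): the same at the upper edge, +y end (0, 45, 160 mm)
- head_b (a point): the same at the upper edge, -y end (0, -45, 160 mm)
- empty_bay: the target: the empty one (left or right varies) of two rectangles of flat white tape on the bench. Origin at its centre; inside the tape 170 mm along its x, 230 mm along its y; tape 15 mm wide (outer 200 x 260 mm). The bays lie side by side along y, centres 260 mm apart, their tapes touching where the carton stands
- taken_bay: the other, identical taped rectangle, in which a carton already lies. Origin at its centre on the bench
- laid_carton: an identical carton already lying flat in the taken bay, 90 mm along its x, 160 mm along its y, 55 mm high; origin at the centre of its underside. Leave it alone
- book_button (a joint): travel of the round black push button, 0 up to 0.006 m fully pressed; a spring, 5 N when fully down
- book_button_top (a point): centre of the top face of the button, 40 mm across, in a grey housing fixed on the bench to the left or right, nearer the robot than the bays; it is pressed straight down
- bolt_a: socket-head bolt standing on its head, 30 mm across, 80 mm tall, on the robot's side of the bays; origin under its centre. Leave alone
- bolt_b: a second such bolt. Leave alone
- block_a: dark steel cutter block 50 x 50 x 44 mm, beyond the bays; origin under its centre. Leave alone
- block_b: the same kind of block, on the side of the bench opposite the button. Leave alone
- tape_roll: roll of clear tape lying flat, 90 mm across, 45 mm high, beyond the bays; origin under its centre. Leave alone
- squat_carton: small squat carton 70 x 80 x 60 mm, beyond the bays; origin under its centre. Leave alone
Things that resemble listed ones, but are neither listed nor needed, are in the scene too. Leave any blue or green look-alike of the carton alone.

How it is judged:
By the outcome, as a careful person would: the job done as asked, in the order asked, and still so for the second after the job is handed in, with the robot touching nothing.
It also fails if it takes over 42 s, if anything falls off the work surface, if the arm or the gripper's body presses on something with over 40 N, if the wrist force passes 120 N, or if a joint passes its speed limit or range.

## Working session

There is one attempt and no reset: what is moved stays moved. The work goes in short steps, each a Python script; the robot and the scene stay as the last script left them, time stands still between calls to the robot, and variables do not carry over. Pictures are saved under pics/ and viewed, and the job is handed in when it is done.

```bash
ls; mkdir -p pics; cat > h.py <<'E'
import numpy as np, cv2
from plant import *
def snap(n,tag):
    im,d=get_image(n); cv2.imwrite(f'pics/{tag}.png',im[:,:,::-1]); np.save(f'pics/{tag}.npy',d); return im,d
def world(n,d):
    c=get_calibration(n);K=np.array(c['intrinsics']);T=np.array(c['world_from_camera'])
    v,u=np.mgrid[:480,:640]
    P=np.stack([(u-K[0,2])/K[0,0]*d,(v-K[1,2])/K[1,1]*d,d],-1)
    W=P@T[:3,:3].T+T[:3,3]; W[d==0]=np.nan; return W
E
python3 - <<'E'
from h import *
for n in('side','top'):
    snap(n,n+'0'); print(n,np.round(get_calibration(n)['world_from_camera'],3).tolist())
print(observe())
E
```

```text
pics
side [[-0.975, -0.144, 0.172, 0.375], [-0.223, 0.557, -0.8, 0.756], [0.019, -0.818, -0.575, 0.654], [0.0, 0.0, 0.0, 1.0]]
top [[-0.022, -0.982, 0.186, 0.274], [-1.0, 0.019, -0.02, 0.016], [0.016, -0.186, -0.982, 1.551], [0.0, 0.0, 0.0, 1.0]]
{'time_s': 0.1, 'q': array([ 1.11791123e+00,  2.21182300e-01,  1.52750257e+00, -4.47385010e-05,
        1.39467742e+00, -1.26128678e-01]), 'joint_velocities': array([-1.24626915e-03, -2.92185043e-03, -2.14863172e-03, -4.71858535e-05,
       -2.86734597e-04,  9.32621417e-04]), 'joint_torque': array([ 1.18351512e-03, -4.98243678e+01, -3.90545654e+01, -2.85405358e-04,
        5.68603733e-03, -2.63693408e-05]), 'eef_pos': array([0.20040293, 0.59142597, 0.23028381]), 'tcp_rot': array([-1.67204794,  1.56902614, -1.99879648]), 'ft_force': array([ 0.43624704, -0.37824543, -1.0215394 ]), 'torque': array([-0.01863675, -0.03456084, -0.00957227]), 'opening': 0.08552792738750299}
```

View pics/top0.png

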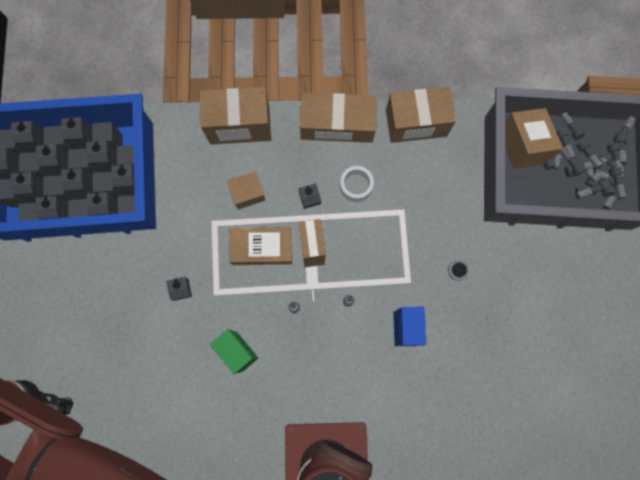

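View pics/side0.png

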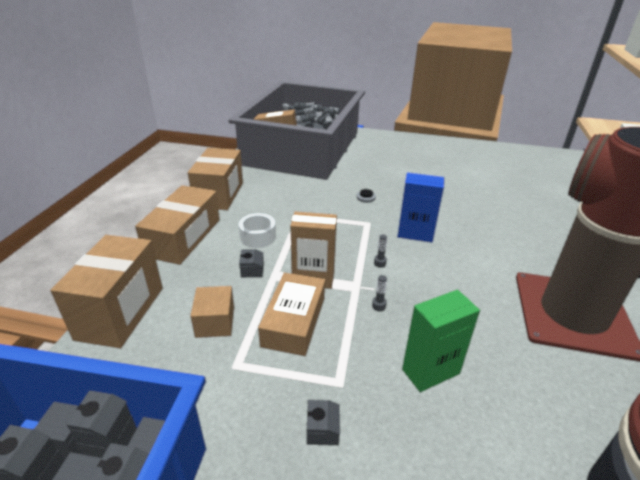

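The empty bay is on the right (-y). The carton stands at top (312,242), the laid carton at (260,245), the button at (459,270), and the bolts at (294,307) and (349,300). Next I'll measure them.

```bash
python3 - <<'E'
from h import *
im=cv2.imread('pics/top0.png'); W=world('top',np.load('pics/top0.npy'))
def rect(name,m):
    p=W[m][:,:2].astype(np.float32); r=cv2.minAreaRect(p*1000)
    print(name,len(p),np.round(r[0]),np.round(r[1]),round(r[2],1),'z',np.round(np.nanmedian(W[m][:,2]),3))
def box(u0,v0,u1,v1,z0,z1):
    m=np.zeros((480,640),bool); m[v0:v1,u0:u1]=1
    return m&(W[...,2]>z0)&(W[...,2]<z1)
rect('carton',box(290,210,335,275,.15,.175))
rect('laid',box(220,220,296,270,.045,.065))
rect('roll',box(335,160,380,205,.035,.055))
rect('block_a',box(295,178,325,212,.03,.06))
rect('boltA',box(282,295,302,320,.05,.1))
rect('boltB',box(340,290,358,312,.05,.1))
rect('button',box(445,258,475,284,.01,.1))
rect('blue',box(385,295,435,355,.1,.25))
rect('green',box(200,320,265,380,.1,.25))
print('button z',np.round(W[264:277:3,450:470:3,2],3))
white=(im.min(2)>170)&(np.abs(W[...,2])<.01); 
for nm,(a,b,c,d) in dict(all=(200,200,420,300),right=(320,200,420,300)).items():
    m=np.zeros_like(white); m[b:d,a:c]=1; rect('tape '+nm,white&m)
# side cloud of carton
Ws=world('side',np.load('pics/side0.npy')); s=Ws[205:300,285:345].reshape(-1,3)
t=s[(s[:,2]>.152)&(s[:,2]<.175)]; r=cv2.minAreaRect((t[:,:2]*1000).astype(np.float32)); print('side carton top',r,np.median(t[:,2]))
f=s[(s[:,2]>.07)&(s[:,2]<.14)]; f=f[(f[:,1]>t[:,1].max()-.02)&(f[:,1]<t[:,1].max()+.02)]
k=np.polyfit(f[:,0],f[:,1],1); print('face line y=',k, f[:,0].min(),f[:,0].max())
b=Ws[185:202,355:380].reshape(-1,3); print('side button',b[b[:,2]>.01].mean(0),b[:,2].max())
cv2.imwrite('pics/z.png',cv2.resize(im[195:325,200:480],None,fx=2.8,fy=2.8,interpolation=2))
E
```

```text
carton 846 [545.  26.] [91. 55.] 6.5 z 0.159
laid 2154 [552. 159.] [160.  92.] 89.9 z 0.054
roll 412 [717. -95.] [89. 90.] 75.5 z 0.043
block_a 362 [686.  30.] [52. 50.] 15.8 z 0.042
boltA 53 [392.  76.] [20. 18.] 88.9 z 0.078
boltB 55 [406. -65.] [18. 18.] 43.9 z 0.079
button 277 [ 480. -359.] [54. 52.] 14.8 z 0.018
blue 1036 [ 332. -209.] [56. 89.] 88.9 z 0.159
green 1064 [283. 217.] [91. 56.] 39.8 z 0.159
button z [[ 0.009  0.011  0.025  0.025  0.019  0.011 -0.006]
 [ 0.011  0.019  0.031  0.014  0.02   0.021  0.014]
 [ 0.013  0.024  0.023  0.016  0.02   0.016  0.009]
 [ 0.014  0.019  0.019  0.024  0.015  0.018  0.007]
 [ 0.006  0.008  0.017  0.023  0.016  0.017 -0.002]]
tape all 3155 [528.  31.] [230. 523.] 2.5 z -0.0
tape right 1370 [ 548. -109.] [203. 241.] 2.3 z -0.0
side carton top ((546.47265625, 25.59326171875), (89.73696899414062, 58.696311950683594), 5.735135555267334) 0.16142121551741478
face line y= [ 0.11602666 -0.01093313] 0.4991151035086237 0.5882964802964676
side button [ 0.48209138 -0.35153554  0.01840444] nan
```

View pics/z.png

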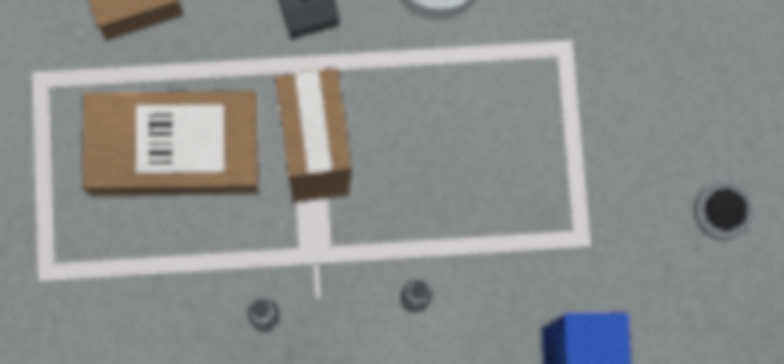

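Sizes and heights all check out. The carton is centred at (0.545, 0.026) with about 6.3° yaw, and will lie at about (0.557, -0.08), inside the bay. I'll push now.

```bash
cat >> h.py <<'E'
from scipy.spatial.transform import Rotation as Ro
def down(yaw):
    "tool down, jaw axis at yaw; the half-turn nearest the present last joint"
    best=None
    def mk(a):
        x=np.array([0,0,-1.]);y=np.array([np.cos(a),np.sin(a),0]);return Ro.from_matrix(np.c_[x,y,np.cross(x,y)]).as_euler('xyz')
    return [mk(yaw),mk(yaw+np.pi)]
def go(p,yaw):
    q0=observe()['q']; c=[(np.abs(np.array(q)-q0).max(),i) for i,o in enumerate(down(yaw)) if (q:=inverse_kinematics(p,o)) is not None]
    o=down(yaw)[min(c)[1]]; movep(p,o); return o
E
python3 - <<'E'
from h import *
a=np.radians(6.3); n=np.array([np.sin(a),-np.cos(a)]); c=np.array([.545,.026])
P=lambda s,z:[*(c+s*n),z]
gripper_to(.04)
go(P(-.085,.25),a); print(observe()['time_s'],observe()['eef_pos'],observe()['q'])
move_l(P(-.085,.118),feed=.1)
print('early',move_l(P(-.045,.118),feed=.06,max_force=15))
print('hit',move_l(P(-.02,.118),feed=.035,max_force=15),observe()['ft_force'],observe()['eef_pos'],observe()['time_s'])
snap('side','side1'); snap('top','top1')
E
```

```text
2.7167 [0.5355237  0.11135392 0.2499614 ] [ 6.06221055e-02  2.15942401e-02  1.70873882e+00  3.17506999e-04
  1.41132429e+00 -5.07740444e-02]
early False
hit False [0.79727447 0.73313298 0.86207494] [0.54266996 0.0458433  0.1177929 ] 5.8667h.py:18: UserWarning: Gimbal lock detected. Setting third angle to zero since it is not possible to uniquely determine all angles.
  q0=observe()['q']; c=[(np.abs(np.array(q)-q0).max(),i) for i,o in enumerate(down(yaw)) if (q:=inverse_kinematics(p,o)) is not None]
h.py:19: UserWarning: Gimbal lock detected. Setting third angle to zero since it is not possible to uniquely determine all angles.
  o=down(yaw)[min(c)[1]]; movep(p,o); return o
```

View pics/side1.png

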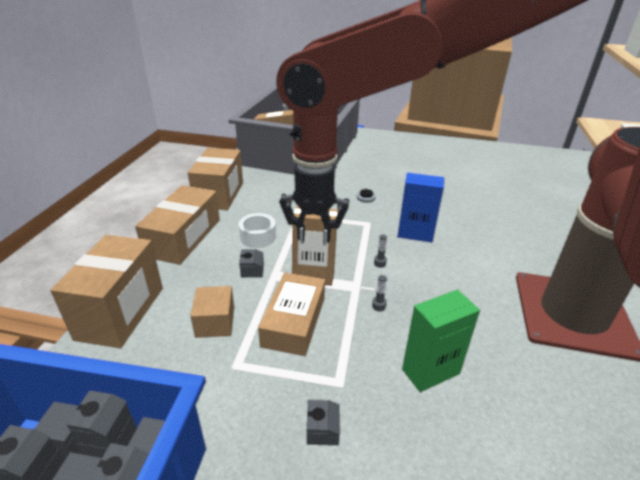

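The fingers are flat on the upper part of the label face at about (313,235), and the carton is starting to tilt. I'll keep pushing until it goes over.

```bash
python3 -W ignore - <<'E'
from h import *
a=np.radians(6.3); n=np.array([np.sin(a),-np.cos(a)]); c=np.array([.545,.026])
P=lambda s,z:[*(c+s*n),z]
for s in(0,.012,.02):
    print(s,move_l(P(s,.118),feed=.04,max_force=15),np.round(observe()['ft_force'],1))
hold(.4)
snap('side','side2'); im,d=snap('top','top2'); print(observe()['time_s'])
E
```

```text
0 False [ 0.6  0.3 -0.3]
0.012 False [ 0.3 -0.  -0.7]
0.02 False [ 0.4 -0.3  0.1]
7.9167
```

View pics/side2.png

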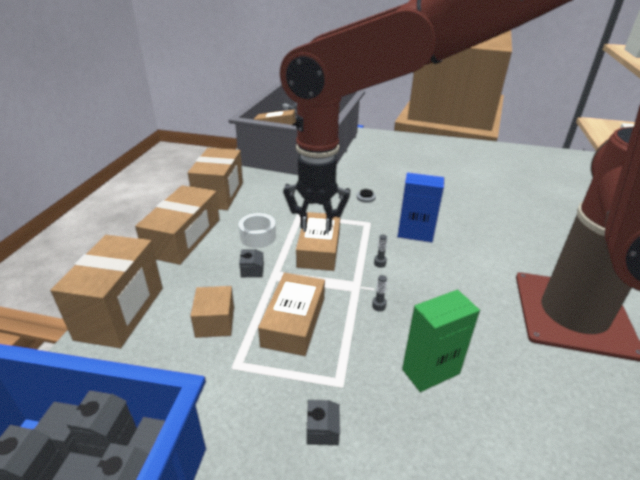

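View pics/top2.png

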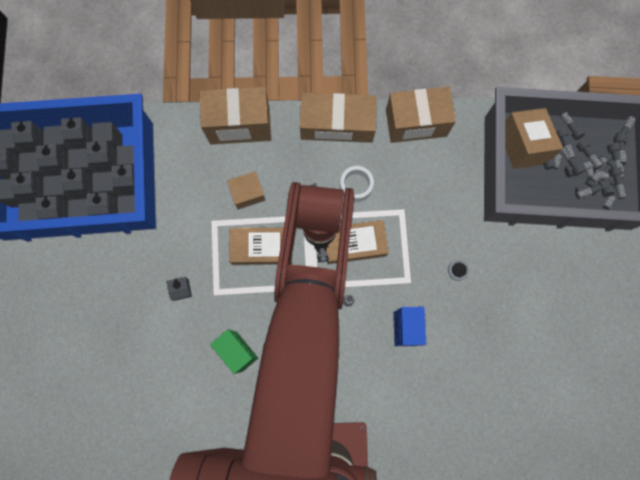

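The carton lies flat in the right bay with its label up, at top view (357,241). Next I'll refine the button position, retract, and press it with the fingers shut.

```bash
python3 -W ignore - <<'E'
from h import *
def ray(n,uv,z):
    c=get_calibration(n);K=np.array(c['intrinsics']);T=np.array(c['world_from_camera'])
    r=T[:3,:3]@np.linalg.inv(K)@[*uv,1]; return T[:3,3]+r*(z-T[2,3])/r[2]
for n,(u0,v0,u1,v1) in dict(top=(445,256,475,286),side=(352,182,382,205)).items():
    im=cv2.imread(f'pics/{n}0.png')[v0:v1,u0:u1].max(2); k=im<45
    v,u=np.nonzero(k); uv=(u.mean()+u0,v.mean()+v0); print(n,uv,len(u),im.min(),[np.round(ray(n,uv,z),3) for z in(.02,.03)])
b=ray('top',(459,270),.025)
p=observe()['eef_pos']
move_l([p[0],p[1],.25],feed=.2); gripper_to(0)
d=world('top',get_image('top')[1])
E
```

```text
top (np.float64(458.59090909090907), np.float64(269.59090909090907)) 110 36 [array([ 0.481, -0.357,  0.02 ]), array([ 0.48 , -0.355,  0.03 ])]
side (np.float64(365.76), np.float64(193.3)) 50 23 [array([ 0.483, -0.355,  0.02 ]), array([ 0.482, -0.337,  0.03 ])]
```

```bash
python3 -W ignore - <<'E'
from h import *
b=[.4815,-.356]; yaw=np.arctan2(b[1],b[0])+np.pi/2
go([*b,.12],yaw-np.pi/2 if False else np.radians(6)); move_l([*b,.045],feed=.1); hold(.2)
z0=observe()['ft_force'][2]; print(observe()['time_s'],observe()['eef_pos'],z0)
hit=False
for z in np.arange(.040,.003,-.002):
    hit=move_l([*b,z],feed=.02,max_force=15)
    o=observe(); f=o['ft_force'][2]-z0; print(round(z,3),hit,round(o['eef_pos'][2],4),round(f,1))
    if hit or f>9: break
hold(.3); o=observe(); print(o['eef_pos'],o['ft_force'],o['time_s'])
snap('side','side3')
E
```

```text
11.7917 [ 0.48200668 -0.35650042  0.0459615 ] -0.12739000839534598
0.04 False 0.0397 -0.2
0.038 False 0.0378 1.0
0.036 False 0.0358 0.5
0.034 False 0.0338 0.2
0.032 False 0.0318 0.5
0.03 False 0.0298 -0.2
0.028 False 0.0278 0.2
0.026 False 0.0258 1.5
0.024 False 0.0238 0.5
0.022 False 0.0221 -0.1
0.02 False 0.0202 2.1
0.018 False 0.0183 3.4
0.016 False 0.0162 4.4
0.014 False 0.0158 16.8
[ 0.48184018 -0.35628384  0.01585789] [-3.60596022  3.44258408 15.95207398] 15.7417
```

View pics/side3.png

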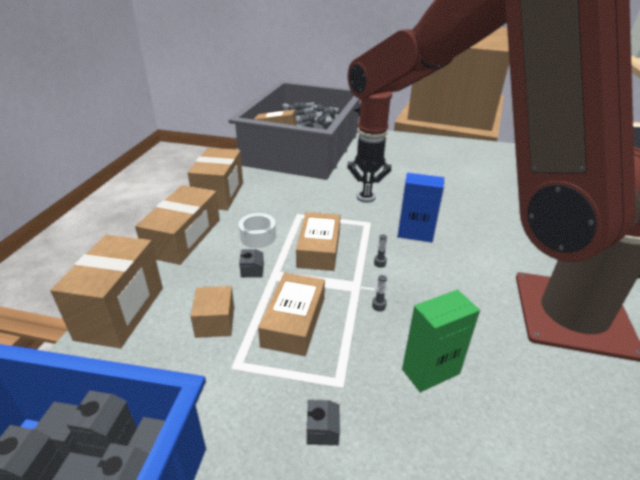

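The force rose like a spring from z≈0.022 to 0.016 (6 mm), then hit a hard stop at about 16 N, so the button is fully down. I'll release it, check the carton and hand in.

```bash
python3 -W ignore - <<'E'
from h import *
p=observe()['eef_pos']; move_l([p[0],p[1],.2],feed=.12); hold(.3)
im,d=snap('top','top4'); W=world('top',d); I=cv2.cvtColor(im,cv2.COLOR_RGB2BGR)
def rect(name,a,b,c,e,z0,z1):
    s=W[b:e,a:c].reshape(-1,3); s=s[(s[:,2]>z0)&(s[:,2]<z1)]; r=cv2.minAreaRect((s[:,:2]*1000).astype(np.float32)); print(name,np.round(r[0]),np.round(r[1]),round(r[2],1)); return np.round(cv2.boxPoints(r))
print(rect('carton',318,212,398,272,.045,.065))
rect('laid',220,220,296,270,.045,.065); rect('boltA',282,295,302,320,.05,.1); rect('boltB',340,290,358,312,.05,.1); rect('roll',335,160,380,205,.035,.055); rect('block_a',295,178,325,212,.03,.06)
m=(im.min(2)>170)&(np.abs(W[...,2])<.01); m[:, :305]=0;m[:,420:]=0;m[:200]=0;m[300:]=0
r=cv2.minAreaRect((W[m][:,:2]*1000).astype(np.float32)); print('bay tape',np.round(cv2.boxPoints(r)))
print(observe()['time_s'],observe()['ft_force'])
cv2.imwrite('pics/z4.png',cv2.resize(I[160:330,200:480],None,fx=2.8,fy=2.8))
E
```

```text
carton [558. -87.] [ 92. 161.] 6.9
[[ 503.  -13.]
 [ 522. -172.]
 [ 614. -161.]
 [ 594.   -2.]]
laid [552. 159.] [ 92. 161.] 0.4
boltA [392.  76.] [19. 18.] 16.7
boltB [406. -65.] [18. 19.] 41.3
roll [717. -96.] [87. 89.] 40.5
block_a [686.  30.] [53. 50.] 15.3
bay tape [[ 413.   45.]
 [ 424. -235.]
 [ 655. -226.]
 [ 643.   55.]]
17.8417 [-0.42708106  0.12774324 -0.75162558]
```

View pics/z4.png

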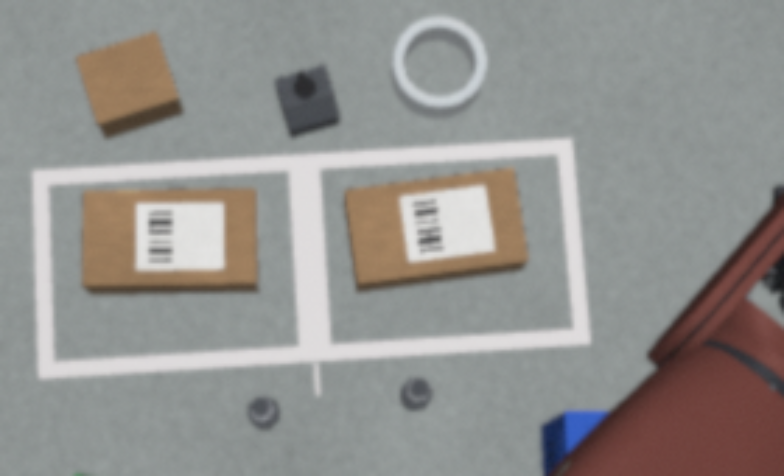

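The carton lies flat inside the tape with its label up, and the other items I re-measured haven't moved.

```bash
python3 -c "
from plant import *
job_done(); print(observe()['time_s'])"
```

```text
the job is handed in; nothing more can be done
the job is handed in; nothing more can be done
```

I pushed the carton over near its top with the fingertips, pressed the button all the way down, let go and handed the job in at about 18 s of robot time.

- **Carton:** it lies flat in the right-hand empty bay with a label up. Its centre is at (0.558, -0.087), turned about 7°. It is wholly inside the tape, clear of the inner edge on all sides.
- **Button:** it moved about 6 mm against its spring, then hit a hard stop at about 16 N. After I let go, the force on the tool was back to zero within noise, with the fingers at z ≈ 0.2.
- **Other objects:** the laid carton, both bolts, the tape roll and `block_a` measured within 1 mm of where they started. The squat carton looks unmoved in the last picture. I did not re-measure it, `block_b`, or the blue and green look-alikes, but the arm was never low near them.
- **One doubtful reading:** the last automatic fit of the bay tape was about 30 mm too large because it took in the small tape mark below the border. I judged the clearance from the picture and the first tape fit instead.

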